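Fish the drainer out of the pickle jar

TASK

Take the long fork-footed picker from its stand, reach down into the empty pickle jar with it, catch the drainer disc by its knob and lift it out without touching it with your fingers or pressing hard on jar or disc. Set the drainer down gently, knob up, wholly on the round wooden trivet, then hang the picker back in its stand as it was and let go. Leave the other things on the counter where they are.

Things in the scene. Friction and masses are not known exactly. Their poses are not given: they have to be found in the camera images.
- jar: Clear straight-sided round pickle jar, open at the top, standing firmly on the counter (it does not move). Outer diameter 96 mm, bore 88 mm, height 130 mm, inner floor 6 mm above its underside. Origin: centre of its underside; z up. It is told from the tumbler by its size and by the disc in it.
- drainer: Loose metal drainer disc lying flat, knob up, on the jar's inner floor, its middle within 3 mm of the jar's. Disc 82 mm across, 8 mm thick, with a central knob on a stem. Mass 0.11 to 0.24 kg. Origin: centre of the disc's underside; z up.
- drainer_knob (a point): Centre of the underside of the drainer's knob, 18 mm above the disc's underside and 10 mm above the disc's top. The knob is a flat round cap 16 mm across and 6 mm thick, on a stem 6 mm thick and 10 mm tall.
- stand: Picker stand, fixed: wooden base 130 x 100 mm, a post on its +x side carrying two level steel arms, upper faces 165 mm above the counter, nothing above them. Origin: on the counter, under the point of the slot between the arms where the picker's shaft hangs; z up.
- stand_slot (a point): Point of the stand's slot where the picker's shaft hangs, level with the arms' upper faces, straight above the stand's origin. The arms are 14 mm wide and 6 mm thick; the slot between them is 16 mm wide along x, shut at the post (+x), open at its -x end, where the arms end 22 mm from this point.
- picker_handle (a point): Middle of the picker's wooden handle block: 40 mm along x, 32 mm along y, 56 mm tall, z up. The picker hangs upright, handle's underside on the stand's arms, shaft down through the slot. Its foot is wider than the slot: to take it off or hang it, raise it a few mm and slide it through the slot's open end. Picker 0.15 kg.
- picker_shaft (a point): Shaft axis at the handle's underside, 28 mm below the handle's middle; x, y, z as the handle. The 9 mm shaft narrows to 6.4 mm 65 mm down and is telescopic: the underside of the fork foot at its end is 126 to 146 mm below this point, unreported and new each time, to be found by touch. It slides very stiffly (20 N: 1 mm/s).
- picker_side (a point): Point on the shaft axis, 60 mm below the handle's underside; axes as the handle. The fork foot points to +x (on the stand: to the post). 19 mm wide, 5 mm thick, reaching from the shaft to 23 mm in front of its axis; its notch, 9 mm wide, open in front, begins 6 mm in front of the axis. Each prong's last 2.5 mm bears a lip 2 mm high on top. The foot springs 0.2 mm per N up and down, 0.4 along x.
- trivet: Loose flat round wooden trivet, diameter 130 mm, 10 mm thick, 0.4 kg. Origin: centre of its underside.
- tumbler: Bystander: green glass tumbler, 66 mm wide, 105 mm tall. Origin: centre of its underside.
- egg_cup: Bystander: white ceramic egg cup, 48 mm wide, 60 mm tall. Origin: centre of its underside.
- butter_dish: Bystander: closed steel butter dish, 100 x 170 mm, 67 mm tall over its knob. Origin: centre of its underside.
- jam: Bystander: closed jam jar, 68 mm wide, 100 mm tall. Origin: centre of its underside.
- mug: Bystander: ceramic mug, 80 mm wide, 92 mm tall, handle at +y. Origin: centre of its underside.
- spatula: Bystander: wooden spatula lying on the counter along its x axis. About 280 mm long. Origin: its underside, near the middle.
Mind the look-alikes: they are no part of the job. What is shaped like the part that bears picker_handle but blue or green is not meant.

How it is judged:
On the way, in this order (a step that is already met when the one before it is completed fails the run):
1. the drainer hangs on the picker, clear above the jar's rim (height (world z) of drainer above 0.132 m and contact force between picker and drainer above 0.4 N), for 0.2 s.
2. the drainer stands knob up on the trivet, off the picker (horizontal distance between drainer and trivet below 0.024 m and z of drainer in the frame of trivet between 0.007 and 0.014 m and angle between drainer's own z axis and vertical below 0.1 rad and contact force between picker and drainer below 0.1 N), for 0.2 s.
At the end, for the whole second after the job is handed in: The drainer lies flat, knob up, at rest and wholly on the trivet (its middle within 24 mm of the trivet's middle, tilted less than 0.1 rad); the picker hangs in the stand upright (handle on the arms, within 12 mm of the place where it hung, turned less than 0.35 rad) and at rest, released (horizontal distance between drainer and trivet below 0.024 m and z of drainer in the frame of trivet between 0.007 and 0.014 m and angle between each of drainer, picker_handle's own z axis and vertical below 0.1 rad and linear speed of each of drainer, picker below 0.02 m/s and contact force between drainer and trivet above 0.3 N and horizontal distance between picker_handle and stand below 0.012 m and z of picker_handle in the frame of stand between 0.188 and 0.198 m and angle between the x axis of picker_handle and the x axis of stand, either way round below 0.35 rad); the robot touches nothing.
It fails at once if the gripper or arm touches the drainer (contact force between any of the fingers, the arm and drainer above 0.5 N).
It fails at once if the picker presses on the drainer with more than 12 N (contact force between picker and drainer above 12 N).
It fails at once if picker, drainer, fingers or arm press on the jar with more than 12 N (contact force between any of picker, drainer, the fingers, the arm and jar above 12 N).
It fails at once if the drainer is dropped or banged on the trivet (more than 20 N) (contact force between drainer and trivet above 20 N).
It fails at once if a bystander (tumbler, egg cup, butter dish, jam jar, mug, spatula) is moved more than 25 mm, or the trivet more than 40 mm (distance of trivet from where it was at the start of the episode above 0.04 m or distance of any of tumbler, egg_cup, butter_dish, jam, mug, spatula from where it was at the start of the episode above 0.025 m).
It also fails if it takes over 64 s, if anything falls off the work surface, if the arm or the gripper's body presses on something with over 40 N, if the wrist force passes 120 N, or if a joint passes its speed limit or range.

ROBOT

A 7-joint arm with a two-finger parallel gripper is mounted at the origin on the work surface. World frame = base frame: x ahead of the robot, y to its left, z up, the work surface at z = 0. Lengths are in m, angles in rad, forces in N, time in s.
With the tool pointing down it reaches from about 0.425 to 0.875 m from the base axis. Payload 4.7 kg.
Tool frame: the origin (TCP) lies on the centre line of the jaws, within the pads' length; the fingertips stand 14 mm ahead of it and the grasp point (between the pads) lies 5 mm behind it; z points along the fingers, y is the direction in which the jaws open and shut (so a half turn about z gives the same grasp; the last joint's range is limited). The gripper opens to 87 mm and grips with 3 to 60 N. Pads are 19 mm wide; open, the fingers measure 117 mm over their backs; the gripper's body (75 mm by 190 mm) begins 51 mm behind the grasp point.
Start: joints at [1.23, 0.321, -0.07, 1.45, 0.023, 1.371, -0.057], TCP at [0.226, -0.61, 0.237] pointing down, gripper open.
Joint ranges: [-2.86, 2.86], [-0.3, 2.09], [-1.38, 1.24], [0.06, 2.45], [-1.56, 4.7], [0.09, 2.05], [-2.69, 2.69]. Speed limits (rad/s): [2.57, 2.57, 3.14, 3.14, 3.14, 3.14, 3.14].

INTERFACE

Orientations are given as a rotation vector (axis times angle).
In Python, from bench import ctrl gives the robot as it stands. The module is installed in compiled form; this text tells all that it offers.
- The arm moves only by the tool step_arm, never from a script. Its argument "plan" is a list of rows, each a list of 3 entries, a list of its own where there are three numbers: the turn, a rotation vector about the tool's x, y, z in rad, then the shift along the tool's x, y, z in m, then the closure in counts, from 0 (fully open) to 255 (shut). In form: [[[rx, ry, rz], [x, y, z], hand], ...]. A call has exactly 10 rows; each row is the pose to reach, as a shift and turn from the pose commanded when the call began, along the tool's axes at that moment; what a row does not reach only later rows make up. A row lasts 1/8 s, in which the tool goes at most 62.5 mm and 10.7 degrees, less where a joint would pass 70% of its speed; a pose out of reach is approached as far as the arm can. A call with a gripper value outside its range is refused whole. The fingers move at their own pace and stop on an object; "squeeze" is the grip in N (left out, the last holds). Time passes only in rows, so rows that repeat a pose let the fingers close, or fill a call up. It gives the time, the measured TCP pose, the force and the opening at its end, in the units of the state.
- ctrl.get_state(): the state, without advancing time (a new reading comes with each control period).
- ctrl.get_image(name): name is "scene" or "top" or "wrist"; returns the picture (384x512x3 uint8, red, green, blue); there is no depth.
- ctrl.calibration(name): a dict with "fov_y" (degrees; the focal length in pixels is half the picture's height over the tangent of half this angle, whatever the lens; pixels are square), "cx", "cy" (the principal point, pixels), "rvec" (rotation vector, rad) and "tvec" (3), from world to camera coordinates, as OpenCV has them. Camera axes: x right, y down, z forward; pixel columns grow to the right and rows downward; lengths in m; the calibration is good to about 2 mm. A picture is of the moment at which its call begins: read the wrist's pose just before it. calibration takes no time and is no camera call; for the wrist camera it gives the pose at the moment of the call.
- ctrl.close_job(): hands the job in, once; it reports no verdict.
Trained networks look in the newest picture that a camera, given by its name, has taken for a name from the list of things; names that differ only in an ending like _2 or _b are one class to them, and where a whole thing is asked for, a point or a joint stands for the part that bears it (a point fixed in the world has none). Each returns a list of dicts, best first, with "score" (0 to 1); they miss things now and then, are a little off and sometimes report something else, mostly with a low value. They report only what shows in the picture. A call takes as long as a camera call. They do not tell look-alikes from the thing itself.
- ctrl.cut_out(camera, label): "pixels" (384x512 bool, what is visible of it) and "rect" ([left, top, width, height] in pixels, round what is visible of it).
The state is a dict: "time": time; "joint_positions": joint angles; "qd": joint speeds; "joint_torque": joint torques, N m; "position": TCP position; "tool_rot": TCP orientation; "ft_force": force on the tool from outside, world axes, zero at the start; "torque": the same for the moment, N m; "grip_width": opening from 0.0 (shut) to 1.0 (fully open).
Only numpy, scipy, OpenCV 4.12 (cv2) and the standard library are available. Lean on these libraries where they do the work, as an engineer would, in place of code of your own. Each camera call takes 0.05 s, during which the arm holds its last target.

## Working session

There is one attempt and no reset: what is moved stays moved. The work goes in short steps, Python scripts to look and compute and a tool call to move; the robot and the scene stay as the last step left them, time stands still between calls to the robot, and variables do not carry over. Pictures are saved under pics/ and viewed, and the job is handed in when it is done.

Besides the shell and the picture viewer there is one more tool, called after "Emit:" by a JSON object that holds its "fn" and its "kwargs". step_arm: Moves the arm, as the interface text tells. Its arguments: {"type":"object","properties":{"plan":{"type":"array"},"squeeze":{"type":"number"}},"required":["plan"]}

```bash
mkdir -p pics; ls
cat > h.py <<'E'
import numpy as np, cv2
from bench import ctrl
def K(c):
    f=192/np.tan(np.radians(c['fov_y'])/2); return np.array([[f,0,c['cx']],[0,f,c['cy']],[0,0,1.]])
def P(c):
    R=cv2.Rodrigues(np.array(c['rvec'],float))[0]; return R,np.array(c['tvec'],float)
def proj(c,X):
    R,t=P(c); x=K(c)@(R@np.array(X,float).reshape(-1,3).T+t[:,None]); return (x[:2]/x[2]).T
def ray(c,uv):
    R,t=P(c); d=R.T@np.linalg.inv(K(c))@np.array([uv[0],uv[1],1.]); return -R.T@t,d/np.linalg.norm(d)
def onz(c,uv,z):
    o,d=ray(c,uv); return o+d*(z-o[2])/d[2]
def tri(a,b):
    (o1,d1),(o2,d2)=a,b
    A=np.stack([d1,-d2],1); s=np.linalg.lstsq(A,o2-o1,rcond=None)[0]
    p,q=o1+d1*s[0],o2+d2*s[1]; return (p+q)/2,np.linalg.norm(p-q)
def save(n,im): cv2.imwrite('pics/'+n+'.png',im[:,:,::-1])
E
python3 - <<'E'
from h import *
print(ctrl.get_state())
for n in ['scene','top','wrist']:
    im=ctrl.get_image(n); save(n+'0',im); print(n,ctrl.calibration(n))
E
```

```text
pics
{'time': 0.0, 'joint_positions': array([ 1.23007433,  0.32180852, -0.0700732 ,  1.45167488,  0.02262876,
        1.37076385, -0.05690986]), 'qd': array([ 0.00208012, -0.00174612, -0.00065296, -0.00082045, -0.00040817,
        0.00162953,  0.00175059]), 'joint_torque': array([ 3.27777025e-04, -4.91289353e+01, -4.03906675e-01, -3.12527668e+01,
       -6.40024804e-02,  4.38906380e-02,  1.99510291e-04]), 'position': array([ 0.22558503, -0.60904985,  0.23547085]), 'tool_rot': array([-3.09049436e+00, -5.54138173e-01,  7.15076088e-04]), 'ft_force': array([-0.89955965,  0.44872345,  0.45195077]), 'torque': array([-0.02244138, -0.0016366 ,  0.01062611]), 'grip_width': 0.9971552986291143}
scene {'fov_y': 50.05704161985734, 'cx': 256.5230891538261, 'cy': 189.68906315252528, 'rvec': array([ 2.44166046,  0.89492296, -0.26885261]), 'tvec': array([-0.46955088, -0.16948227,  1.70748475])}
top {'fov_y': 45.369418753390235, 'cx': 259.1951804583821, 'cy': 187.2828578433675, 'rvec': array([ 2.17463418, -2.19748518,  0.12068273]), 'tvec': array([0.05505306, 0.54506194, 1.44373473])}
wrist {'fov_y': 61.984428025142336, 'cx': 258.32638235127405, 'cy': 196.99748572944014, 'rvec': array([-2.411515  ,  1.67542377,  0.20656803]), 'tvec': array([-0.64935353, -0.02977709,  0.39023759])}
```

View pics/scene0.png

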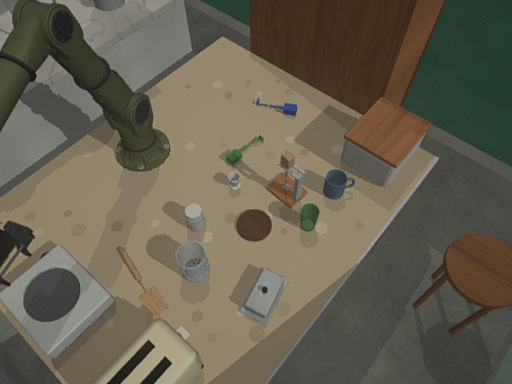

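View pics/top0.png

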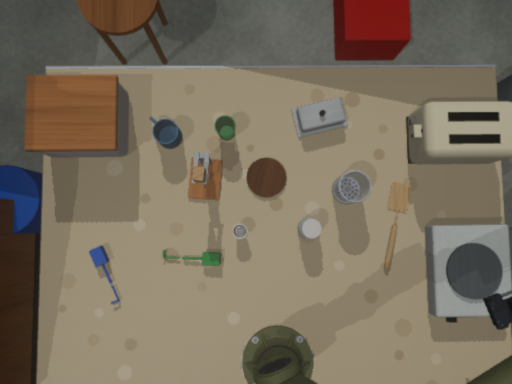

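View pics/wrist0.png

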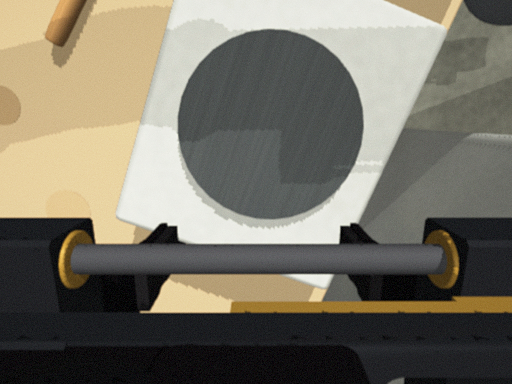

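The scene view shows the stand with the wooden handle at about (288,160), the trivet at (254,224), the jar at (192,260), and blue and green look-alike pickers. In the top view the stand is at (205,178), the trivet at (267,177), the jar at (352,186), the tumbler at (226,128) and the mug at (167,132). Next I'll run the detectors.

Run:
```python
from h import *
import pickle
c={n:ctrl.calibration(n) for n in ['scene','top']}
ims={}
for n in c: ims[n]=ctrl.get_image(n)
out={}
for n in c:
    for l in ['picker_handle','jar','drainer','stand','trivet','drainer_knob']:
        r=ctrl.cut_out(n,l); out[n,l]=r
        for d in r[:3]:
            ys,xs=np.nonzero(d['pixels']); print(n,l,round(d['score'],2),np.round(d['rect'],0),xs.mean().round(1),ys.mean().round(1),len(xs))
pickle.dump((c,ims,out),open('d0.pkl','wb'))
for n,(u,v) in {'scene':(285,180),'top':(205,178)}.items():
    save(n+'_st',cv2.resize(ims[n][v-40:v+40,u-50:u+50],None,fx=8,fy=8,interpolation=cv2.INTER_CUBIC))
for n,(u,v) in {'scene':(192,260),'top':(352,186)}.items():
    save(n+'_jar',cv2.resize(ims[n][v-40:v+40,u-50:u+50],None,fx=8,fy=8,interpolation=cv2.INTER_CUBIC))
print(ctrl.get_state()['time'])
```

```text
scene picker_handle 0.81 [280. 151.  18.  36.] 287.4 160.6 210
scene picker_handle 0.64 [256. 101.  42.  15.] 282.2 107.4 259
scene picker_handle 0.62 [226. 133.  39.  31.] 238.2 152.6 229
scene jar 0.8 [175. 244.  34.  35.] 192.6 260.6 981
scene drainer 0.65 [190. 260.  12.   5.] 193.0 261.9 96
scene drainer 0.38 [236. 208.  38.  37.] 253.8 224.9 884
scene stand 0.97 [265. 165.  37.  41.] 288.0 186.9 886
scene stand 0.19 [323. 169.  34.  32.] 335.7 183.6 629
scene trivet 0.96 [237. 208.  35.  33.] 253.4 224.3 847
scene drainer_knob 0.54 [185. 254.  14.  15.] 193.2 261.9 111
top picker_handle 0.83 [160. 251.  62.  14.] 201.7 258.2 368
top picker_handle 0.73 [192. 166.  12.  18.] 199.3 174.0 200
top jar 0.77 [334. 173.  40.  33.] 352.4 187.2 695
top drainer 0.84 [340. 175.  15.  28.] 349.6 187.7 343
top drainer 0.2 [150. 116.  35.  30.] 166.6 133.0 702
top stand 0.95 [186. 154.  36.  48.] 205.8 177.5 1159
top trivet 0.77 [246. 160.  45.  37.] 266.2 177.2 1181
top drainer_knob 0.91 [340. 176.  21.  27.] 350.5 188.2 371
0.85
```

```bash
cd pics; python3 -c "
import cv2,numpy as np
a=[cv2.resize(cv2.imread(f'{n}.png'),(400,300)) for n in ['scene_st','top_st','scene_jar','top_jar']]
cv2.imwrite('m1.png',np.vstack([np.hstack(a[:2]),np.hstack(a[2:])]))"
```

```text
(no output)
```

View pics/m1.png

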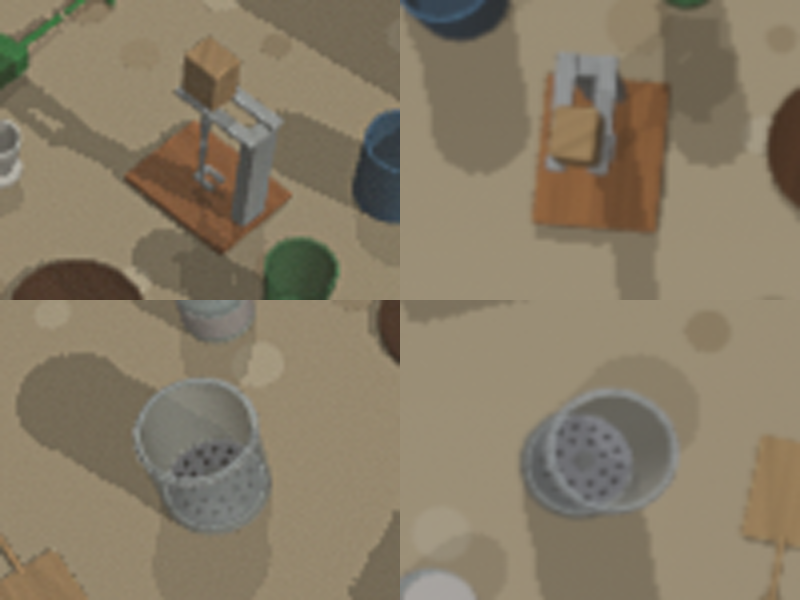

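Run:
```python
from h import *
import pickle
c,ims,out=pickle.load(open('d0.pkl','rb'))
def cen(n,l,i=0):
    ys,xs=np.nonzero(out[n,l][i]['pixels']); return xs.mean(),ys.mean()
print('handle',tri(ray(c['scene'],cen('scene','picker_handle')),ray(c['top'],cen('top','picker_handle',1))))
print('trivet',onz(c['top'],cen('top','trivet'),.01),onz(c['scene'],cen('scene','trivet'),.01))
print('trivet tri',tri(ray(c['scene'],cen('scene','trivet')),ray(c['top'],cen('top','trivet'))))
print('drainer',onz(c['top'],cen('top','drainer'),.014))
print('jar tri',tri(ray(c['scene'],cen('scene','jar')),ray(c['top'],cen('top','jar'))))
# jar rim ellipse points from crops: top rim left edge, etc.
w=ctrl.calibration('wrist');R,t=P(w); print('wristcam',-R.T@t,'axis',R[2])
s=ctrl.get_state();print(s['position'],cv2.Rodrigues(s['tool_rot'])[0].round(3))
Rt=cv2.Rodrigues(s['tool_rot'])[0]; print('cam in tool',Rt.T@(-R.T@t-s['position']), (R@Rt).T.round(3))
for n in('tumbler','mug','egg_cup','jam','butter_dish'):
    uv=dict(tumbler=(226,128),mug=(167,132),egg_cup=(240,231),jam=(311,228),butter_dish=(322,117))[n]; print(n,onz(c['top'],uv,.05))
```

```text
handle (array([0.57069238, 0.22269266, 0.18532719]), np.float64(0.00025363732031927693))
trivet [0.5792267  0.02608417 0.01      ] [0.5815482  0.02356315 0.01      ]
trivet tri (array([0.57973584, 0.02577842, 0.00455942]), np.float64(0.00027693109980572305))
drainer [ 0.54235794 -0.24292643  0.014     ]
jar tri (array([ 0.53919074, -0.23614486,  0.07929337]), np.float64(0.0029360923717071797))
wristcam [ 0.28751264 -0.586864    0.38560959] axis [-0.22520205 -0.08341287 -0.97073494]
[ 0.22578282 -0.60955431  0.23659811] [[ 0.938  0.347  0.   ]
 [ 0.347 -0.938 -0.   ]
 [-0.     0.    -1.   ]]
cam in tool [ 0.06576232  0.00018287 -0.14901385] [[ 0.001 -0.971 -0.24 ]
 [ 1.     0.001 -0.   ]
 [ 0.    -0.24   0.971]]
tumbler [0.73285652 0.1529914  0.05      ]
mug [0.72128491 0.33911133 0.05      ]
egg_cup [0.40742944 0.11115407 0.05      ]
jam [ 0.41419886 -0.11026933  0.05      ]
butter_dish [ 0.76642833 -0.15300618  0.05      ]
```

Run:
```python
from h import *
import pickle
c,ims,out=pickle.load(open('d0.pkl','rb'))
for X,Y in [(533,222),(655,232),(668,83)]:
    print(onz(c['top'],(155+(X-400)/4,138+Y/4),.012))
s=ctrl.get_state()
Rt=cv2.Rodrigues(s['tool_rot'])[0]
from scipy.spatial.transform import Rotation as Ro
for yaw in (4,):
  y=np.radians(yaw); Rg=np.array([[np.cos(y),np.sin(y),0],[np.sin(y),-np.cos(y),0],[0,0,-1]])
  # camera fixed offset
  tgt=np.array([.47,.215,.34])
  print(Ro.from_matrix(Rt.T@Rg).as_rotvec(), Rt.T@(tgt-s['position']))
```

```text
[0.52880285 0.27680744 0.012     ]
[0.51980174 0.17921985 0.012     ]
[0.64038809 0.16830002 0.012     ]
[1.07654542e-04 2.12907245e-05 2.84978491e-01] [ 0.51544937 -0.68834965 -0.1034916 ]
```

Emit:
{"fn": "step_arm", "kwargs": {"plan": [[[0,0,0.1],[0.04,-0.03,-0.02],0],[[0,0,0.2],[0.09,-0.065,-0.04],0],[[0,0,0.3],[0.14,-0.105,-0.06],0],[[0,0,0.4],[0.19,-0.145,-0.08],0],[[0,0,0.446],[0.24,-0.18,-0.1],0],[[0,0,0.446],[0.285,-0.215,-0.115],0],[[0,0,0.446],[0.325,-0.245,-0.123],0],[[0,0,0.446],[0.348,-0.2656,-0.123],0],[[0,0,0.446],[0.348,-0.2656,-0.123],0],[[0,0,0.446],[0.348,-0.2656,-0.123],0]]}}

```text
time: 2.1
position: [0.4591, -0.2408, 0.3594]
tool_rot: [3.137, -0.146, -0.001]
ft_force: [0.0, -0.5, 0.1]
grip_width: 1.001
```

```bash
cat >> h.py <<'E'
def wl(n):
    import pickle
    c=ctrl.calibration('wrist'); s=ctrl.get_state(); im=ctrl.get_image('wrist'); save(n,cv2.resize(im,(768,576),interpolation=cv2.INTER_CUBIC)); pickle.dump((c,s,im),open(n+'.pkl','wb'))
    R=cv2.Rodrigues(s['tool_rot'])[0]; print(s['time'],s['position'],'yaw',np.arctan2(R[1,0],R[0,0]),'z',R[:,2],s['ft_force'])
    return c,s,im
E
python3 - <<'E'
from h import *
wl('w1')
E
```

```text
2.1 [ 0.45913427 -0.24083726  0.35944283] yaw -0.09276400469338957 z [-6.29800516e-04 -8.34637612e-04 -9.99999453e-01] [ 0.02824885 -0.52355624  0.08832184]
```

View pics/w1.png

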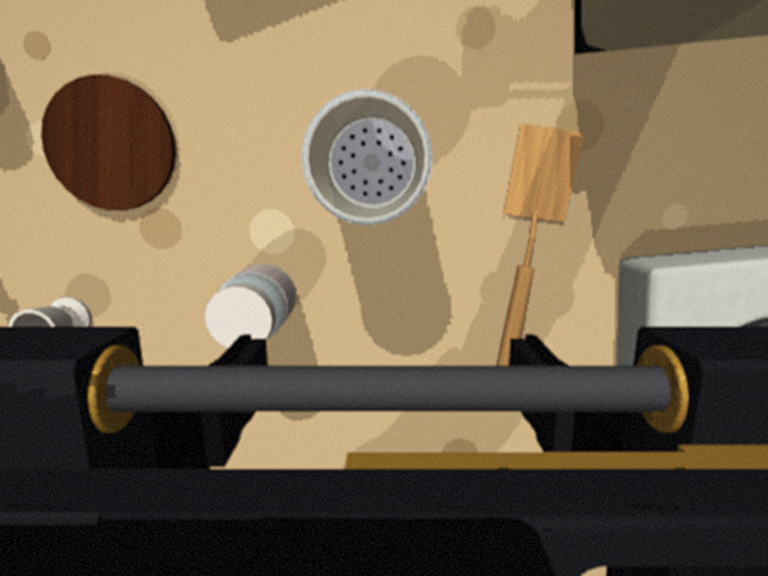

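The wrist view shows the jar rim centred near (367,156), the drainer knob near (372,161), and the trivet at (108,142). These are pixels in the 1.5x picture.

Run:
```python
from h import *
import pickle
from scipy.optimize import least_squares
c,s,im=pickle.load(open('w1.pkl','rb'))
for k in range(1):
    pass
def circ(x,y,z,r): 
    a=np.linspace(0,2*np.pi,180); return np.c_[x+r*np.cos(a),y+r*np.sin(a),np.full(180,z)]
def ext(p): return np.array([p[:,0].min(),p[:,0].max(),p[:,1].min(),p[:,1].max()])
m=np.array([302,431,89,224])/1.5
r=least_squares(lambda q:ext(proj(c,circ(q[0],q[1],q[2],.048)))-m,[.54,-.24,.13]);print('jar rim',r.x,r.fun)
r=least_squares(lambda q:ext(proj(c,circ(q[0],q[1],.13,.048)))-m,[.54,-.24]);print('jar rim z.13',r.x,r.fun)
print('knob',onz(c,(372/1.5,161/1.5),.030))
m=np.array([41,175,74,211])/1.5
r=least_squares(lambda q:ext(proj(c,circ(q[0],q[1],.01,.065)))-m,[.58,.02]);print('trivet',r.x,r.fun)
R,t=P(c)
Rt=cv2.Rodrigues(s['tool_rot'])[0]
print(Rt.T@(-R.T@t-s['position']))
v=im[40:170,180:310]; o=cv2.resize(v,None,fx=4.5,fy=4.5,interpolation=cv2.INTER_CUBIC); save('jarz',o)
```

```text
jar rim [ 0.53893414 -0.23256515  0.13860978] [-0.1454211   0.14556566  0.1355026  -0.1446033 ]
jar rim z.13 [ 0.53943838 -0.23225083] [ 0.83165317 -0.83263822  1.05418934 -1.25122072]
knob [ 0.54048739 -0.23341689  0.03      ]
trivet [0.5805502  0.02643819] [ 0.58257238 -0.58792368 -0.041699    0.00786929]
[ 6.57821178e-02 -4.91329545e-05 -1.48997280e-01]
```

View pics/jarz.png

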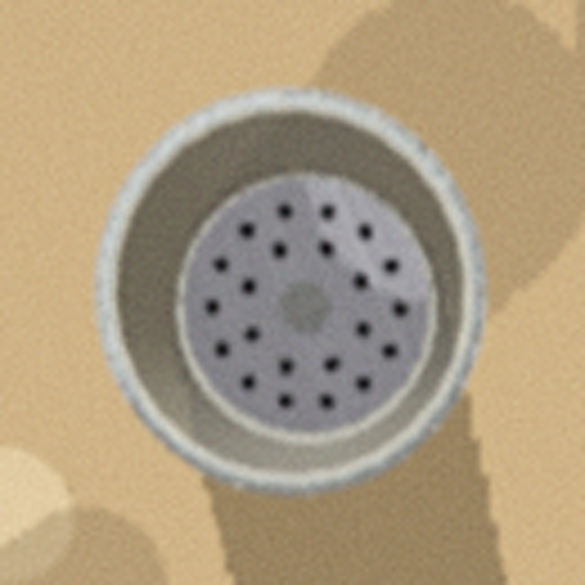

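Emit:
{"fn": "step_arm", "kwargs": {"plan": [[[0,0,0],[0,-0.04,0],0],[[0,0,0],[0,-0.095,0],0],[[0,0,0],[0,-0.155,0],0],[[0,0,0],[-0.01,-0.215,0],0],[[0,0,0],[-0.01,-0.275,0],0],[[0,0,0],[-0.01,-0.335,0],0],[[0,0,0],[-0.01,-0.39,0],0],[[0,0,0],[-0.01,-0.435,0],0],[[0,0,0],[-0.01,-0.455,0],0],[[0,0,0],[-0.01,-0.455,0],0]]}}

```text
time: 3.4
position: [0.4915, 0.2145, 0.3591]
tool_rot: [-3.138, 0.142, 0.002]
ft_force: [-0.1, -0.3, -0.0]
grip_width: 0.995
```

Run:
```python
from h import *
wl('w2')
```

```text
3.4 [0.49150741 0.21449898 0.35914018] yaw -0.0902543932587749 z [-1.02839721e-03  4.66893142e-04 -9.99999362e-01] [-0.09960913 -0.28565537 -0.03358543]
```

View pics/w2.png

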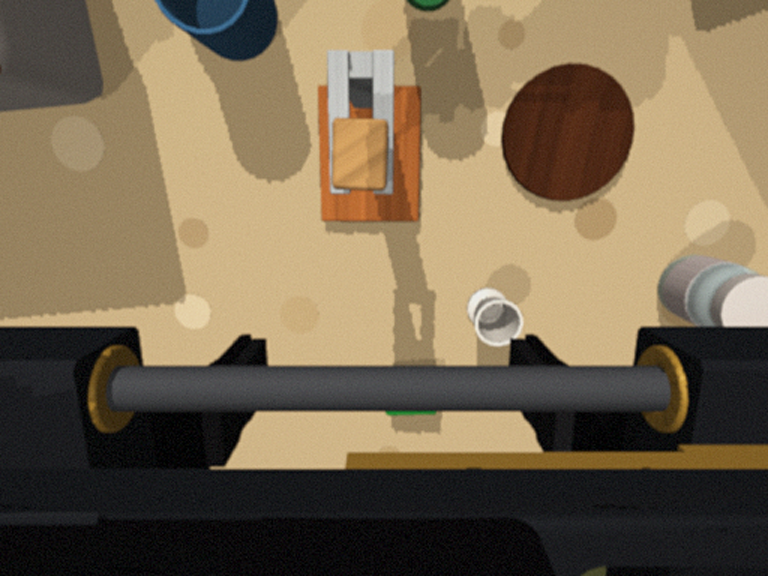

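The handle's top face is centred at about (360,153) and the stand is aligned with the tool axes. The trivet is at (568,132). I'll zoom in.

Run:
```python
from h import *
import pickle
c,s,im=pickle.load(open('w2.pkl','rb'))
save('hz',cv2.resize(im[25:155,200:300],None,fx=4.6,fy=4.6,interpolation=cv2.INTER_CUBIC))
```

```text
(no output)
```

View pics/hz.png

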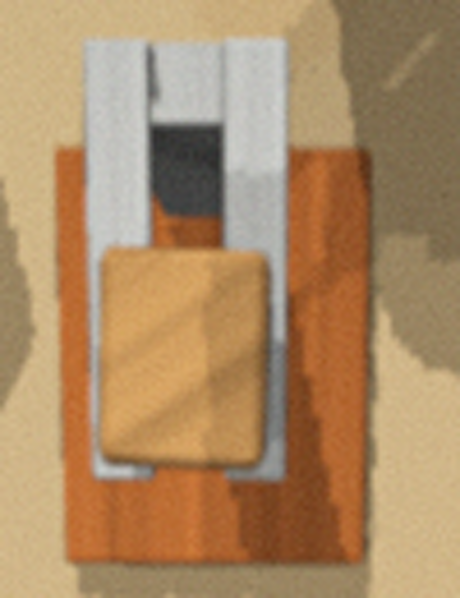

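Run:
```python
from h import *
import pickle
from scipy.optimize import least_squares
c,s,im=pickle.load(open('w2.pkl','rb'))
m=np.array([[100,248],[267,248],[265,465],[98,463]])/4.6+[200,25]
def cor(x,y,z,yaw,a=.02,b=.016):
    q=np.array([[a,b],[a,-b],[-a,-b],[-a,b]]); R=np.array([[np.cos(yaw),-np.sin(yaw)],[np.sin(yaw),np.cos(yaw)]])
    return np.c_[q@R.T+[x,y],np.full(4,z)]
r=least_squares(lambda p:(proj(c,cor(*p))-m).ravel(),[.57,.22,.22,-.09]);print(r.x,r.fun.round(2))
r=least_squares(lambda p:(proj(c,cor(p[0],p[1],.221,p[2]))-m).ravel(),[.57,.22,-.09]);print(r.x,r.fun.round(2))
# arms ends at z .165: left arm outer end (92,480),right (285,480); post end (85,38),(287,38); inner edges slot ends
for X,Y in [(92,478),(285,478),(85,38),(287,38),(150,38),(222,38),(153,470),(229,470)]:
    print(X,Y,onz(c,(X/4.6+200,Y/4.6+25),.165)[:2])
def circ(x,y,z,r): 
    a=np.linspace(0,2*np.pi,180); return np.c_[x+r*np.cos(a),y+r*np.sin(a),np.full(180,z)]
def ext(p): return np.array([p[:,0].min(),p[:,0].max(),p[:,1].min(),p[:,1].max()])
m=np.array([501,634,64,201])/1.5
r=least_squares(lambda q:ext(proj(c,circ(q[0],q[1],.01,.065)))-m,[.58,.02]);print('trivet',r.x,r.fun)
```

```text
[ 0.57122871  0.22416512  0.21326492 -0.10514885] [-0.39 -0.36  0.07  0.27 -0.22  0.13  0.56 -0.03]
[ 0.57081788  0.22376022 -0.10523395] [-0.89 -0.98  0.57 -0.33  0.25  0.8   0.08  0.62]
92 478 [0.54916139 0.25001608]
285 478 [0.54525212 0.20611636]
85 38 [0.64053462 0.24070664]
287 38 [0.63670289 0.19779438]
150 38 [0.63930154 0.22689718]
222 38 [0.63793578 0.21160173]
153 470 [0.54970116 0.23594785]
229 470 [0.54816365 0.21868317]
trivet [0.58097698 0.02858726] [ 0.24801705 -0.24656861 -0.4756797   0.52636615]
```

Emit:
{"fn": "step_arm", "kwargs": {"plan": [[[0,0,0],[0.03,-0.008,0.02],0],[[0,0,0],[0.06,-0.014,0.05],0],[[0,0,0],[0.078,-0.017,0.08],0],[[0,0,0],[0.078,-0.017,0.095],0],[[0,0,0],[0.078,-0.017,0.115],0],[[0,0,0],[0.078,-0.017,0.135],0],[[0,0,0],[0.078,-0.017,0.155],0],[[0,0,0],[0.078,-0.017,0.17],0],[[0,0,0],[0.078,-0.017,0.17],90],[[0,0,0],[0.078,-0.017,0.17],150]], "squeeze": 10}}

```text
time: 4.7
position: [0.5709, 0.2246, 0.1901]
tool_rot: [-3.138, 0.143, -0.001]
ft_force: [0.6, 0.2, -0.2]
grip_width: 0.855
```

Emit:
{"fn": "step_arm", "kwargs": {"plan": [[[0,0,0],[0,0,0],220],[[0,0,0],[0,0,0],220],[[0,0,0],[0,0,0],220],[[0,0,0],[0,0,0],220],[[0,0,0],[0,0,0],220],[[0,0,0],[0,0,0],220],[[0,0,0],[0,0,0],220],[[0,0,0],[0,0,0],220],[[0,0,0],[0,0,0],220],[[0,0,0],[0,0,0],220]], "squeeze": 40}}

```text
time: 5.95
position: [0.5706, 0.2242, 0.1896]
tool_rot: [3.138, -0.143, 0.0]
ft_force: [0.1, 0.3, 1.0]
grip_width: 0.368
```

Run:
```python
from h import *
wl('w3')
im=ctrl.get_image('scene'); save('scene3',cv2.resize(im[120:240,200:360],None,fx=5,fy=5,interpolation=cv2.INTER_CUBIC))
```

```text
5.95 [0.57057217 0.22422673 0.18957664] yaw -0.09116614111515887 z [ 9.87184211e-05 -1.67124317e-04 -9.99999981e-01] [0.10054642 0.26280889 1.00398086]
```

View pics/w3.png

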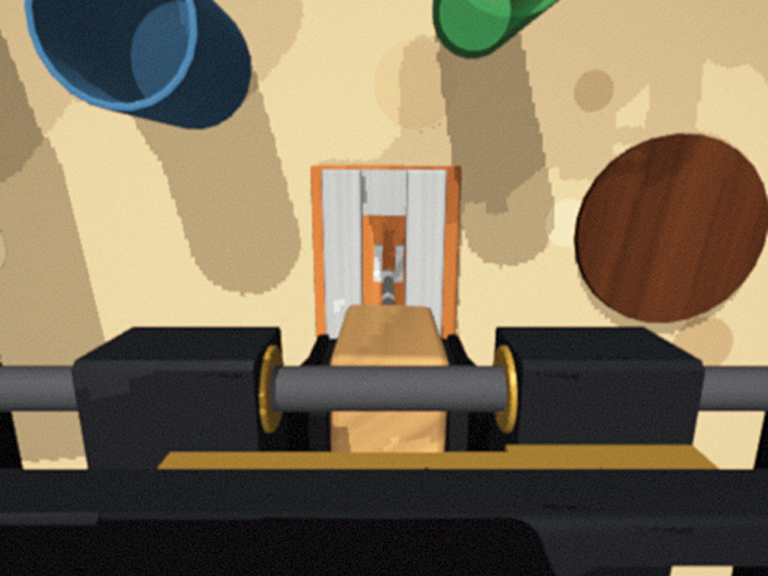

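View pics/scene3.png

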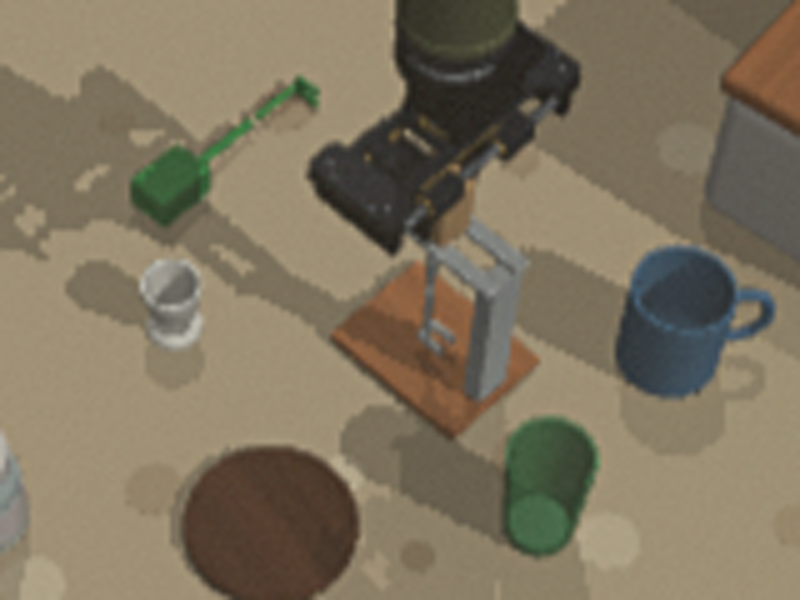

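The handle is gripped at an opening of 32 mm. The wrist camera sees the fork prongs at about (388,262), in front of the handle, so I can measure the foot roughly by eye.

Run:
```python
from h import *
import pickle
c,s,im=pickle.load(open('w3.pkl','rb'))
save('fz',cv2.resize(im[135:235,205:305],None,fx=6,fy=6,interpolation=cv2.INTER_CUBIC))
```

```text
(no output)
```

View pics/fz.png

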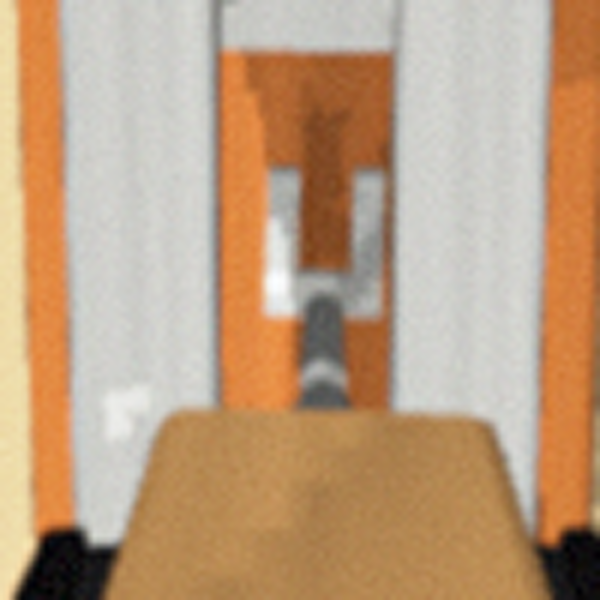

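Run:
```python
from h import *
import pickle
c,s,im=pickle.load(open('w3.pkl','rb'))
R=cv2.Rodrigues(s['tool_rot'])[0]; p=s['position']
Rc,t=P(c); o=Rc.T@ -t; 
def T(X): return R.T@(X-p)
def tr(X,Y):
    o,d=ray(c,(X/6+205,Y/6+135)); return T(o), R.T@d
# handle top front edge at tool z=-(.221-.19)
for X,Y,n in [(185,410,'top front L'),(480,415,'top front R')]:
    a,d=tr(X,Y); k=(-.031-a[2])/d[2]; print(n,a+k*d)
for X,Y,n in [(285,168,'prongL tip'),(368,168,'prongR tip'),(325,270,'notch root'),(325,318,'foot back corner?'),(300,168,''),(352,168,'')]:
    a,d=tr(X,Y)
    for x in ([.023,.022,.024] if 'tip' in n else [.006]): k=(x-a[0])/d[0]; print(n,(a+k*d)*1000)
```

```text
top front L [ 0.03407364 -0.00864535 -0.031     ]
top front R [ 0.03377033  0.01015172 -0.031     ]
prongL tip [ 23.          -5.82970058 161.92903901]
prongL tip [ 22.          -5.96535732 169.19423928]
prongL tip [ 24.          -5.69404383 154.66383874]
prongR tip [ 23.           7.68027486 162.06089954]
prongR tip [ 22.           7.8602985  169.32918093]
prongR tip [ 24.           7.50025122 154.79261816]
notch root [  6.           0.71331061 162.61220197]
foot back corner? [  6.           0.63878432 125.3852585 ]
 [  6.          -4.72556012 285.47072897]
 [  6.           7.1006498  285.58615556]
```

Run:
```python
from h import *
import pickle
from scipy.optimize import least_squares
c,s,im=pickle.load(open('w3.pkl','rb'))
R=cv2.Rodrigues(s['tool_rot'])[0]; p=np.array([.571,.2242,.19])
def pts(q):
    x0,y0,L,th=q; u=25
    # x,y rel axis in tool frame (mm)
    a=[[23,-9.5,u+L-7],[23,-4.5,u+L-7],[23,4.5,u+L-7],[23,9.5,u+L-7],[6,-4.5,u+L-5],[6,4.5,u+L-5],[20,-16,u],[20,16,u]]
    a=np.array(a,float); C,S=np.cos(th),np.sin(th)
    xy=a[:,:2]@np.array([[C,S],[-S,C]])+[x0,y0]
    return p+(R@(np.c_[xy,a[:,2]]/1000).T).T
m=np.array([[270,168],[300,168],[352,168],[387,168],[299,270],[351,270],[163,410],[500,412]])/6+[205,135]
w=np.array([1,1,1,1,1,1,.5,.5])[:,None]
r=least_squares(lambda q:((proj(c,pts(q))-m)*w).ravel(),[0,0,136,0]);print(r.x,(r.fun*6).reshape(-1,2).round(1))
J=r.jac;cov=np.linalg.inv(J.T@J)*.3**2;print(np.sqrt(np.diag(cov)))
for L in (126,131,136,141,146):
    r=least_squares(lambda q:((proj(c,pts([q[0],q[1],L,q[2]]))-m)*w).ravel(),[0,0,0]);print(L,r.x,r.cost)
```

```text
[-1.22813376e+00  8.21149706e-01  1.48796109e+02  8.81455797e-03] [[-0.6  0.6]
 [-0.3  0.9]
 [ 2.2  1.5]
 [-2.5  1.8]
 [ 0.1 -2.1]
 [ 1.6 -1.5]
 [-1.3 -1.1]
 [ 0.9 -0.4]]
[0.22826973 0.19970964 1.61078965 0.00935739]
126 [1.67635763 0.75701692 0.009113  ] 9.912794922559232
131 [1.0269009  0.77132714 0.00904834] 6.138550353659314
136 [0.38439114 0.78551048 0.0089828 ] 3.3465203636681613
141 [-0.25114896  0.79954088  0.00891751] 1.5009522990167887
146 [-0.87969385  0.81343996  0.00885153] 0.5680032177322187
```

Emit:
{"fn": "step_arm", "kwargs": {"plan": [[[0,0,0],[0,0,-0.004],220],[[0,0,0],[0,0,-0.008],220],[[0,0,0],[-0.015,0,-0.008],220],[[0,0,0],[-0.035,0,-0.008],220],[[0,0,0],[-0.055,0,-0.008],220],[[0,0,0],[-0.068,0,-0.008],220],[[0,0,0],[-0.077,0.02,-0.012],220],[[0,0,0],[-0.077,0.065,-0.012],220],[[0,0,0],[-0.077,0.12,-0.012],220],[[0,0,0],[-0.077,0.175,-0.012],220]]}}

```text
time: 7.3
position: [0.4772, 0.0556, 0.2016]
tool_rot: [3.138, -0.142, 0.001]
ft_force: [1.2, 0.1, -1.5]
grip_width: 0.369
```

Emit:
{"fn": "step_arm", "kwargs": {"plan": [[[0,0,0],[0,0.04,0],220],[[0,0,0],[0,0.075,0.004],220],[[0,0,0],[0,0.087,0.01],220],[[0,0,0],[0,0.087,0.016],220],[[0,0,0],[0,0.087,0.02],220],[[0,0,0],[0,0.087,0.022],220],[[0,0,0],[0,0.087,0.024],220],[[0,0,0],[0,0.087,0.025],220],[[0,0,0],[0,0.087,0.026],220],[[0,0,0],[0,0.087,0.026],220]]}}

```text
time: 8.55
position: [0.47, -0.0296, 0.1755]
tool_rot: [3.138, -0.143, -0.0]
ft_force: [0.1, 1.0, -0.4]
grip_width: 0.367
```

Run:
```python
from h import *
c,s,im=wl('w4')
save('fz4',cv2.resize(im[120:235,195:315],None,fx=5,fy=5,interpolation=cv2.INTER_CUBIC))
for n,f in (('scene','s4'),('top','t4')):
    save(f,ctrl.get_image(n))
```

```text
8.55 [ 0.47000256 -0.02964907  0.17552758] yaw -0.09122506579978798 z [-2.84502712e-05 -7.17830872e-05 -9.99999997e-01] [ 0.14254099  1.04353979 -0.38927482]
```

View pics/w4.png

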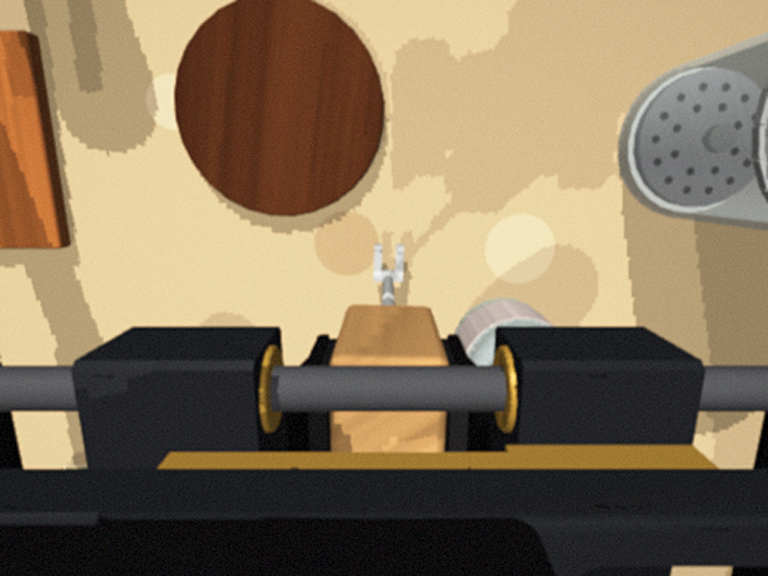

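Emit:
{"fn": "step_arm", "kwargs": {"plan": [[[0,0,0],[0,0,0.0005],220],[[0,0,0],[0,0,0.001],220],[[0,0,0],[0,0,0.0015],220],[[0,0,0],[0,0,0.002],220],[[0,0,0],[0,0,0.0025],220],[[0,0,0],[0,0,0.003],220],[[0,0,0],[0,0,0.0035],220],[[0,0,0],[0,0,0.0035],220],[[0,0,0],[0,0,0.0035],220],[[0,0,0],[0,0,0.0035],220]]}}

```text
time: 9.95
position: [0.47, -0.0297, 0.172]
tool_rot: [3.138, -0.143, 0.0]
ft_force: [-0.3, 0.1, -2.4]
grip_width: 0.366
```

Emit:
{"fn": "step_arm", "kwargs": {"plan": [[[0,0,0],[0,0,0.0005],220],[[0,0,0],[0,0,0.001],220],[[0,0,0],[0,0,0.0015],220],[[0,0,0],[0,0,0.002],220],[[0,0,0],[0,0,0.0025],220],[[0,0,0],[0,0,0.003],220],[[0,0,0],[0,0,0.003],220],[[0,0,0],[0,0,0.003],220],[[0,0,0],[0,0,0.003],220],[[0,0,0],[0,0,0.003],220]]}}

```text
time: 11.2
position: [0.47, -0.0296, 0.1691]
tool_rot: [3.138, -0.143, 0.0]
ft_force: [-0.5, -0.4, -0.9]
grip_width: 0.369
```

Emit:
{"fn": "step_arm", "kwargs": {"plan": [[[0,0,0],[0,0,0.0005],220],[[0,0,0],[0,0,0.001],220],[[0,0,0],[0,0,0.0015],220],[[0,0,0],[0,0,0.002],220],[[0,0,0],[0,0,0.0025],220],[[0,0,0],[0,0,0.003],220],[[0,0,0],[0,0,0.003],220],[[0,0,0],[0,0,0.003],220],[[0,0,0],[0,0,0.003],220],[[0,0,0],[0,0,0.003],220]]}}

```text
time: 12.45
position: [0.47, -0.0296, 0.1661]
tool_rot: [3.138, -0.143, 0.0]
ft_force: [0.6, 0.2, -2.0]
grip_width: 0.366
```

Run:
```python
from h import *
c,s,im=wl('w5')
save('fz5',cv2.resize(im[120:235,195:315],None,fx=5,fy=5,interpolation=cv2.INTER_CUBIC))
im=ctrl.get_image('scene'); save('s5',cv2.resize(im[150:300,140:300],None,fx=4.5,fy=4,interpolation=cv2.INTER_CUBIC))
```

```text
12.45 [ 0.47001649 -0.02963312  0.16605582] yaw -0.09118788062597724 z [ 2.09231204e-05 -8.21483221e-05 -9.99999996e-01] [ 0.55052688  0.20428589 -1.97547765]
```

View pics/fz5.png

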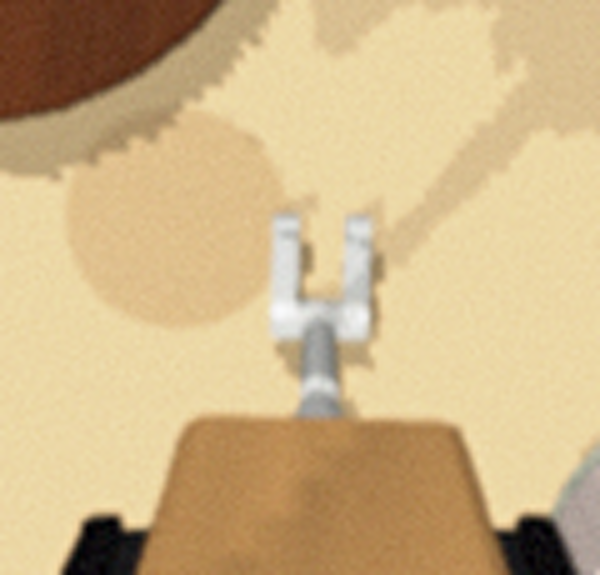

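View pics/s5.png

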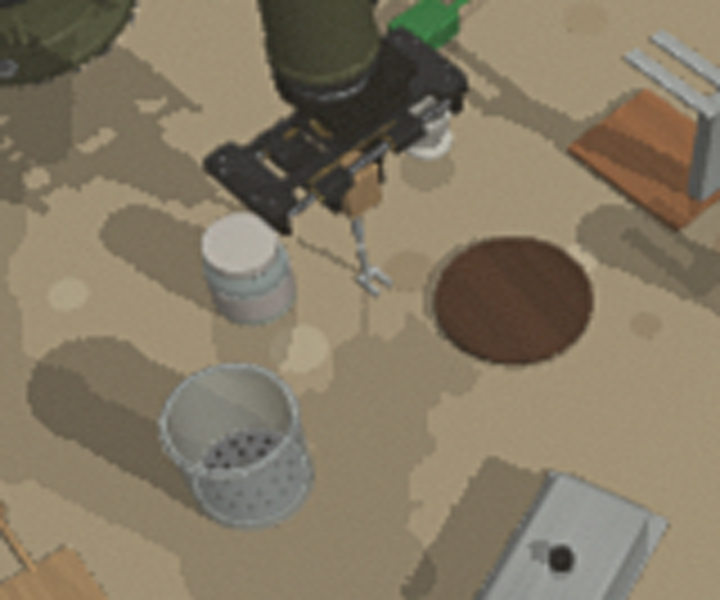

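Emit:
{"fn": "step_arm", "kwargs": {"plan": [[[0,0,0],[0,0,0.0005],220],[[0,0,0],[0,0,0.001],220],[[0,0,0],[0,0,0.0015],220],[[0,0,0],[0,0,0.002],220],[[0,0,0],[0,0,0.0025],220],[[0,0,0],[0,0,0.003],220],[[0,0,0],[0,0,0.003],220],[[0,0,0],[0,0,0.003],220],[[0,0,0],[0,0,0.003],220],[[0,0,0],[0,0,0.003],220]]}}

```text
time: 13.8
position: [0.4702, -0.0297, 0.1632]
tool_rot: [3.138, -0.143, 0.001]
ft_force: [-1.2, 0.4, 3.8]
grip_width: 0.365
```

Emit:
{"fn": "step_arm", "kwargs": {"plan": [[[0,0,0],[0,0,-0.02],220],[[0,0,0],[0,0,-0.06],220],[[0,0,0],[0.005,0.015,-0.105],220],[[0,0,0],[0.02,0.05,-0.14],220],[[0,0,0],[0.035,0.095,-0.1515],220],[[0,0,0],[0.048,0.14,-0.1515],220],[[0,0,0],[0.054,0.175,-0.1515],220],[[0,0,0],[0.054,0.195,-0.1515],220],[[0,0,0],[0.054,0.195,-0.1515],220],[[0,0,0],[0.054,0.195,-0.1515],220]]}}

```text
time: 15.05
position: [0.5063, -0.2266, 0.3145]
tool_rot: [-3.138, 0.139, -0.0]
ft_force: [0.4, 0.1, -1.3]
grip_width: 0.37
```

Run:
```python
from h import *
c,s,im=wl('w6')
save('fz6',cv2.resize(im[70:230,170:330],None,fx=3.75,fy=3.75,interpolation=cv2.INTER_CUBIC))
```

```text
15.05 [ 0.50631386 -0.22658922  0.31451582] yaw -0.08873382613314974 z [ 5.20489553e-05  9.59130797e-04 -9.99999539e-01] [ 0.36034046  0.13576578 -1.31453119]
```

View pics/fz6.png

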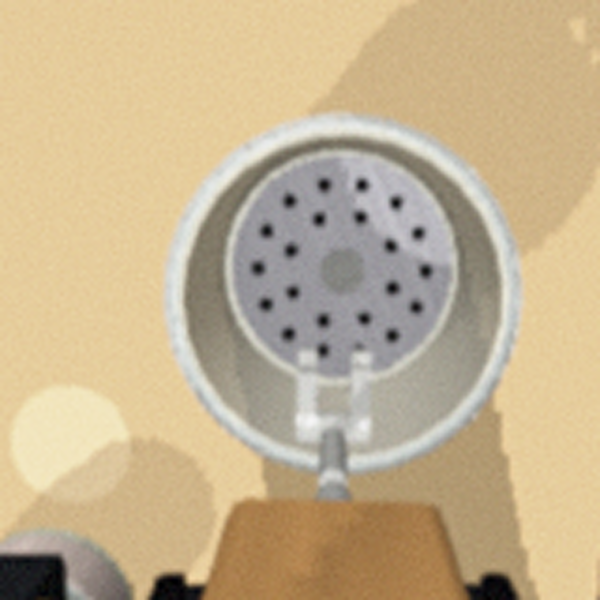

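Run:
```python
from h import *
import pickle
from scipy.optimize import least_squares
c,s,im=pickle.load(open('w6.pkl','rb'))
f=lambda X,Y:(X/3.75+170,Y/3.75+70)
k=onz(c,f(341,270),.030);print('knob',k)
def circ(x,y,z,r): 
    a=np.linspace(0,2*np.pi,180); return np.c_[x+r*np.cos(a),y+r*np.sin(a),np.full(180,z)]
def ext(p): return np.array([p[:,0].min(),p[:,0].max(),p[:,1].min(),p[:,1].max()])
m=np.array([f(165,112)[0],f(521,112)[0],f(0,112)[1],f(0,473)[1]])
r=least_squares(lambda q:ext(proj(c,circ(q[0],q[1],.13,.048)))-m,[.54,-.24]);print('jar rim z.13',r.x,r.fun)
R=cv2.Rodrigues(s['tool_rot'])[0];p=s['position']
print('knob in tool',R.T@(k-p)*1000)
Rc,t=P(c);o=-Rc.T@t;print('cam in tool',R.T@(o-p))
# fork at underside tool z = 164.6
for X,Y,dz in [(299,352,-7),(371,352,-7),(318,352,-7),(352,352,-7),(335,415,-5)]:
    o,d=ray(c,f(X,Y));a=R.T@(o-p);d=R.T@d;kk=((.1646+dz/1000)-a[2])/d[2];print((a+kk*d)*1000)
s=ctrl.get_state();print(s['time'],s['position'])
```

```text
knob [ 0.5402827  -0.23258922  0.03      ]
jar rim z.13 [ 0.53988167 -0.23245102] [ 1.14065895 -1.1390774   1.34088874 -1.62597259]
knob in tool [ 34.37632814   3.23929459 284.51170386]
cam in tool [ 6.57825156e-02 -6.42345839e-05 -1.48992649e-01]
[ 22.73925032  -8.44913311 157.6       ]
[ 22.76580715  10.04847269 157.6       ]
[ 22.74625854  -3.56770408 157.6       ]
[ 22.75879927   5.16727644 157.6       ]
[  5.89853475   0.84055001 159.6       ]
15.1 [ 0.50641788 -0.22646062  0.31473531]
```

Emit:
{"fn": "step_arm", "kwargs": {"plan": [[[0,0,0],[0,0,0],220],[[0,0,0],[0,0,0.008],220],[[0,0,0],[0,0,0.025],220],[[0,0,0],[0,0,0.045],220],[[0,0,0],[0,0,0.065],220],[[0,0,0],[0,0,0.085],220],[[0,0,0],[0,0,0.103],220],[[0,0,0],[0,0,0.117],220],[[0,0,0],[0,0,0.125],220],[[0,0,0],[0,0,0.125],220]]}}

```text
time: 16.35
position: [0.5058, -0.2287, 0.1891]
tool_rot: [-3.138, 0.143, 0.001]
ft_force: [0.2, 0.2, -1.4]
grip_width: 0.37
```

Run:
```python
from h import *
c,s,im=wl('w7')
save('fz7',cv2.resize(im[100:220,200:320],None,fx=5,fy=5,interpolation=cv2.INTER_CUBIC))
```

```text
16.35 [ 0.50583938 -0.22867847  0.18909593] yaw -0.09119670838371549 z [-6.37267627e-04  3.40401393e-04 -9.99999739e-01] [ 0.15113917  0.2471478  -1.38239652]
```

View pics/fz7.png

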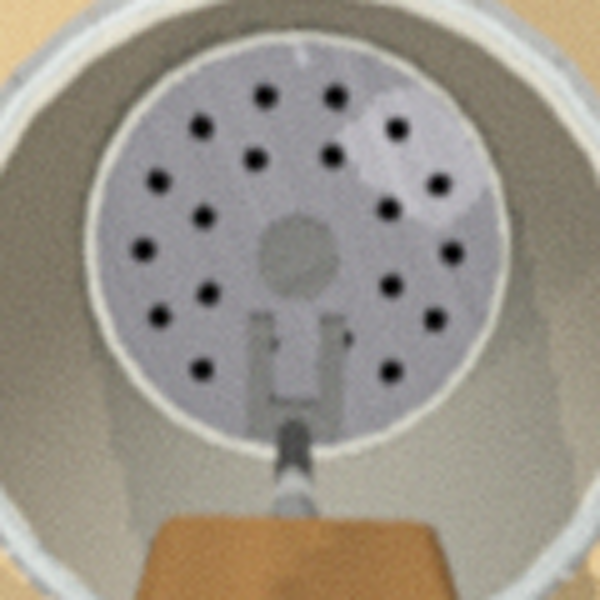

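Emit:
{"fn": "step_arm", "kwargs": {"plan": [[[0,0,0],[0,0,0.003],220],[[0,0,0],[0,0,0.006],220],[[0,0,0],[0,0,0.008],220],[[0,0,0],[0,0,0.0095],220],[[0,0,0],[0,0,0.0105],220],[[0,0,0],[0,0,0.011],220],[[0,0,0],[0,0,0.0115],220],[[0,0,0],[0,0,0.012],220],[[0,0,0],[0,0,0.012],220],[[0,0,0],[0,0,0.012],220]]}}

```text
time: 17.65
position: [0.5062, -0.2288, 0.1779]
tool_rot: [3.138, -0.143, 0.001]
ft_force: [-1.7, 0.7, 0.7]
grip_width: 0.365
```

Run:
```python
from h import *
for i in range(3):
    s=ctrl.get_state();print(s['position'],s['ft_force']); ctrl.get_image('wrist')
```

```text
[ 0.50616416 -0.22881494  0.17785683] [-1.66382653  0.71181203  0.72258675]
[ 0.50615819 -0.22880475  0.17783391] [-1.08965856  0.23119508  1.48586527]
[ 0.50616166 -0.22879343  0.17782065] [-0.65503138  0.21491951  2.28631434]
```

Emit:
{"fn": "step_arm", "kwargs": {"plan": [[[0,0,0],[0,0,-0.0021],220],[[0,0,0],[0,0,-0.0021],220],[[0,0,0],[0.003,0,-0.0021],220],[[0,0,0],[0.007,0,-0.0021],220],[[0,0,0],[0.011,0,-0.0021],220],[[0,0,0],[0.015,0,-0.0021],220],[[0,0,0],[0.018,0,-0.0021],220],[[0,0,0],[0.0205,0,-0.0021],220],[[0,0,0],[0.022,0,-0.0021],220],[[0,0,0],[0.022,0,-0.0021],220]]}}

```text
time: 19.05
position: [0.528, -0.2308, 0.1796]
tool_rot: [3.138, -0.143, -0.0]
ft_force: [-0.5, -0.6, -2.4]
grip_width: 0.37
```

Run:
```python
from h import *
c,s,im=wl('w8')
save('fz8',cv2.resize(im[80:220,190:330],None,fx=4.3,fy=4.3,interpolation=cv2.INTER_CUBIC))
```

```text
19.05 [ 0.52796208 -0.23077099  0.17961828] yaw -0.0911780367673122 z [-8.39749438e-05 -2.93327064e-05 -9.99999996e-01] [-0.54193277 -0.58642657 -2.38705826]
```

View pics/fz8.png

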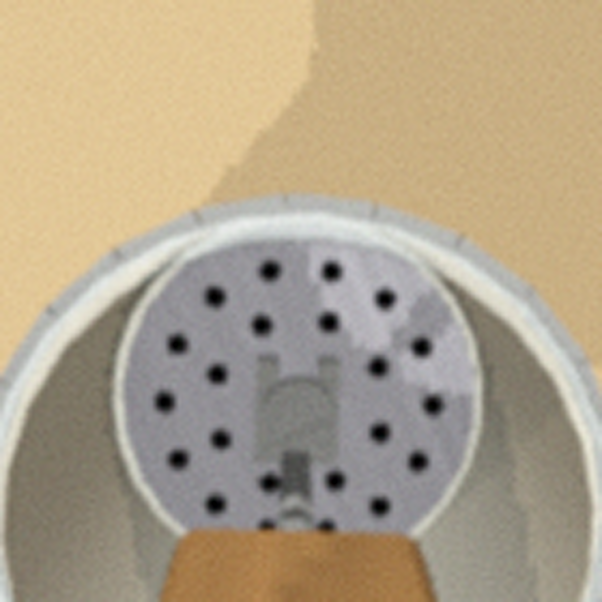

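Emit:
{"fn": "step_arm", "kwargs": {"plan": [[[0,0,0],[0,0,-0.001],220],[[0,0,0],[0,0,-0.002],220],[[0,0,0],[0,0,-0.003],220],[[0,0,0],[0,0,-0.004],220],[[0,0,0],[0,0,-0.005],220],[[0,0,0],[0,0,-0.0065],220],[[0,0,0],[0,0,-0.008],220],[[0,0,0],[0,0,-0.01],220],[[0,0,0],[0,0,-0.012],220],[[0,0,0],[0,0,-0.012],220]]}}

```text
time: 20.35
position: [0.5281, -0.2308, 0.1919]
tool_rot: [3.138, -0.143, 0.001]
ft_force: [0.2, -0.2, -2.6]
grip_width: 0.364
```

Run:
```python
from h import *
c,s,im=wl('w9')
save('fz9',cv2.resize(im[80:220,190:330],None,fx=4.3,fy=4.3,interpolation=cv2.INTER_CUBIC))
```

```text
20.35 [ 0.5280706  -0.23080553  0.19189934] yaw -0.09120428099858814 z [ 3.84795410e-04 -2.87829893e-04 -9.99999885e-01] [ 0.23888257 -0.15100549 -2.58739109]
```

View pics/fz9.png

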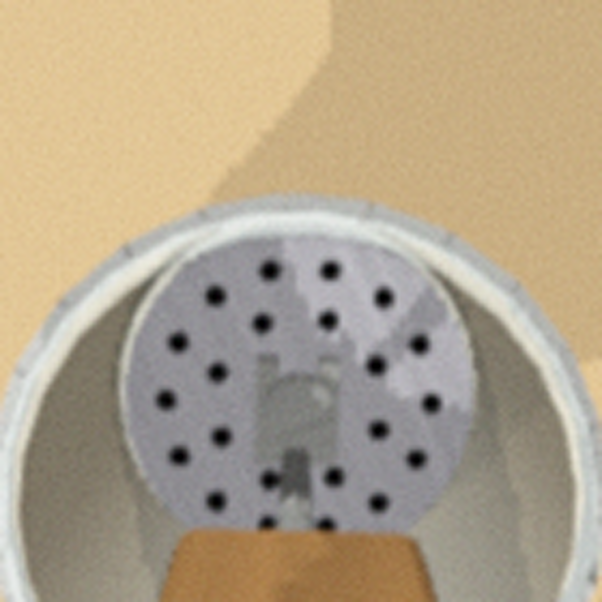

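Emit:
{"fn": "step_arm", "kwargs": {"plan": [[[0,0,0],[0,0,-0.004],220],[[0,0,0],[0,0,-0.014],220],[[0,0,0],[0,0,-0.03],220],[[0,0,0],[0,0,-0.047],220],[[0,0,0],[0,0,-0.064],220],[[0,0,0],[0,0,-0.081],220],[[0,0,0],[0,0,-0.098],220],[[0,0,0],[0,0,-0.115],220],[[0,0,0],[0,0,-0.131],220],[[0,0,0],[0,0,-0.14],220]]}}

```text
time: 21.65
position: [0.5282, -0.2308, 0.3329]
tool_rot: [3.138, -0.143, 0.002]
ft_force: [0.3, 0.4, -4.0]
grip_width: 0.368
```

Run:
```python
from h import *
c,s,im=wl('w10')
save('s10',cv2.resize(ctrl.get_image('scene')[180:300,130:290],None,fx=5,fy=5,interpolation=cv2.INTER_CUBIC))
```

```text
21.65 [ 0.52823705 -0.23079786  0.3329235 ] yaw -0.09120194048506199 z [ 1.02947939e-03 -5.10977763e-04 -9.99999340e-01] [ 0.3253215   0.42173466 -3.97862502]
```

View pics/w10.png

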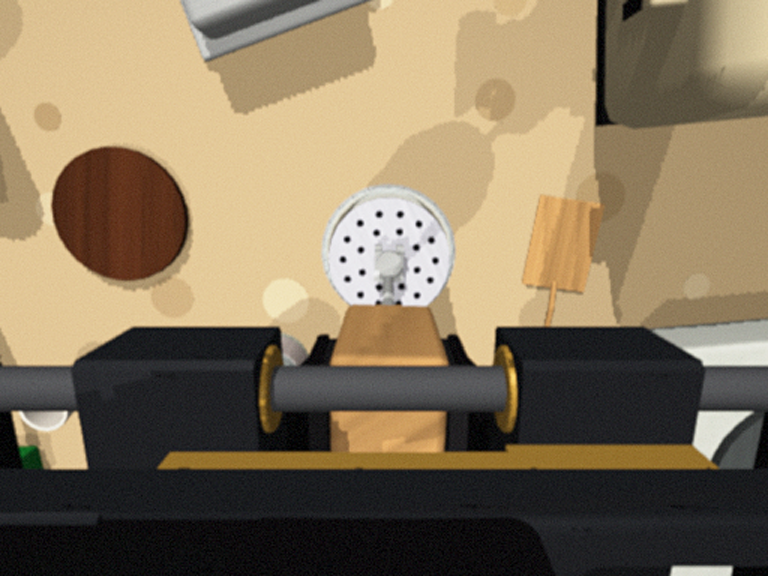

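View pics/s10.png

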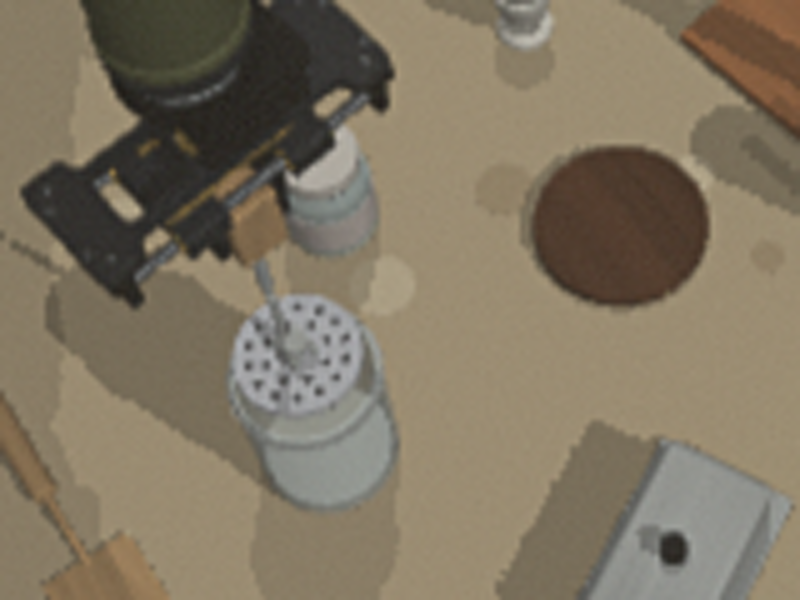

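Emit:
{"fn": "step_arm", "kwargs": {"plan": [[[0,0,0],[0,-0.008,0],220],[[0,0,0],[0.002,-0.028,0],220],[[0,0,0],[0.004,-0.06,0],220],[[0,0,0],[0.006,-0.1,0],220],[[0,0,0],[0.009,-0.14,0],220],[[0,0,0],[0.012,-0.18,0.005],220],[[0,0,0],[0.014,-0.215,0.01],220],[[0,0,0],[0.016,-0.24,0.02],220],[[0,0,0],[0.016,-0.256,0.03],220],[[0,0,0],[0.016,-0.262,0.04],220]]}}

```text
time: 23.0
position: [0.5673, 0.0304, 0.2909]
tool_rot: [-3.138, 0.14, 0.001]
ft_force: [-0.3, -0.7, -3.3]
grip_width: 0.369
```

Emit:
{"fn": "step_arm", "kwargs": {"plan": [[[0,0,0],[0,0,0.01],220],[[0,0,0],[0,0,0.025],220],[[0,0,0],[0,0,0.04],220],[[0,0,0],[0,0,0.055],220],[[0,0,0],[0,0,0.068],220],[[0,0,0],[0,0,0.08],220],[[0,0,0],[0,0,0.088],220],[[0,0,0],[0,0,0.092],220],[[0,0,0],[0,0,0.094],220],[[0,0,0],[0,0,0.094],220]]}}

```text
time: 24.25
position: [0.5679, 0.0287, 0.1979]
tool_rot: [3.138, -0.143, 0.001]
ft_force: [-0.3, -0.3, -2.4]
grip_width: 0.367
```

Run:
```python
from h import *
c,s,im=wl('w11')
save('s11',cv2.resize(ctrl.get_image('scene')[150:270,180:340],None,fx=5,fy=5,interpolation=cv2.INTER_CUBIC))
```

```text
24.25 [0.56789609 0.02874338 0.19787036] yaw -0.09113654524401256 z [ 4.55864350e-04 -1.16222894e-04 -9.99999889e-01] [-0.26950222 -0.28895132 -2.43493805]
```

View pics/w11.png

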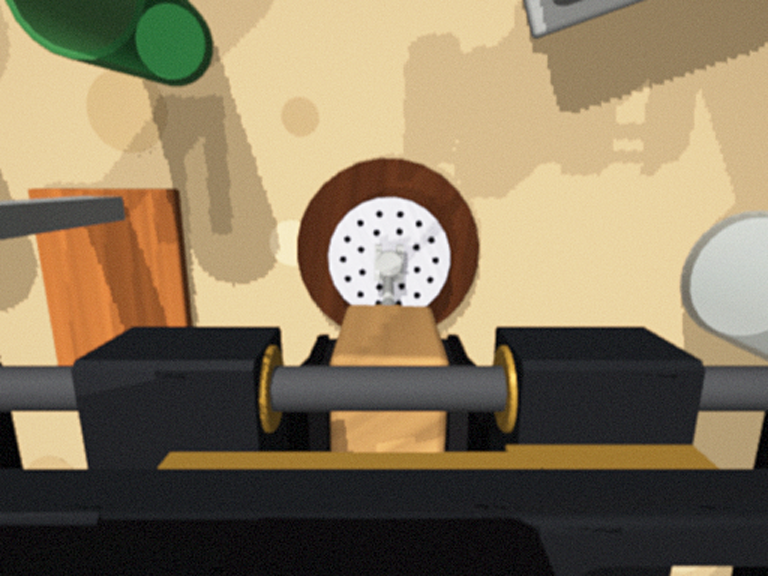

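View pics/s11.png

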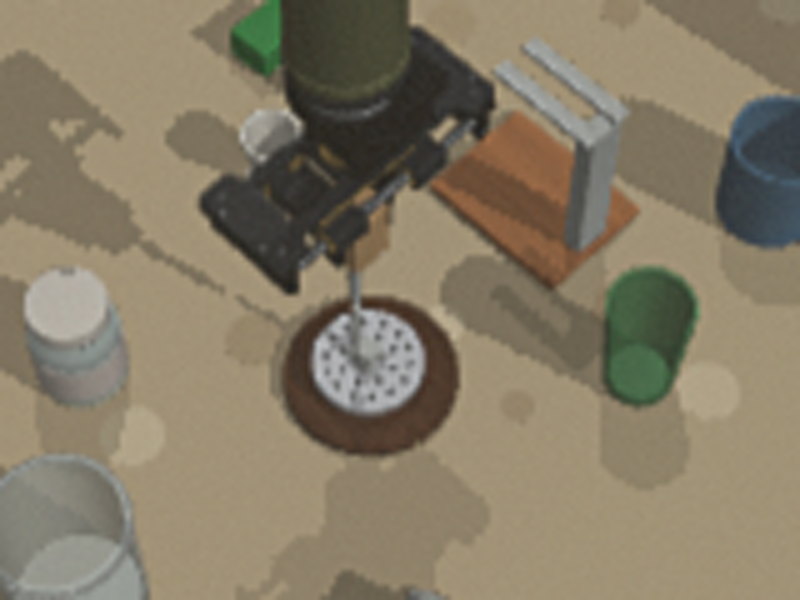

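Emit:
{"fn": "step_arm", "kwargs": {"plan": [[[0,0,0],[0,0,0.002],220],[[0,0,0],[0,0,0.0045],220],[[0,0,0],[0,0,0.007],220],[[0,0,0],[0,0,0.0085],220],[[0,0,0],[0,0,0.0095],220],[[0,0,0],[0,0,0.0105],220],[[0,0,0],[0,0,0.0115],220],[[0,0,0],[0,0,0.0125],220],[[0,0,0],[0,0,0.0138],220],[[0,0,0],[0,0,0.0138],220]]}}

```text
time: 25.6
position: [0.5676, 0.0287, 0.1837]
tool_rot: [3.138, -0.143, -0.0]
ft_force: [1.1, -0.1, -1.2]
grip_width: 0.366
```

Run:
```python
from h import *
c,s,im=wl('w12')
save('fz12',cv2.resize(im[80:220,190:330],None,fx=4.3,fy=4.3,interpolation=cv2.INTER_CUBIC))
print(ctrl.get_state()['ft_force'])
```

```text
25.6 [0.56762392 0.02865222 0.18368614] yaw -0.09125690178869028 z [-2.64518560e-04 -9.92986908e-05 -9.99999960e-01] [ 1.06425172 -0.08081993 -1.23881192]
[-0.60318522  0.27990477 -1.35360258]
```

View pics/fz12.png

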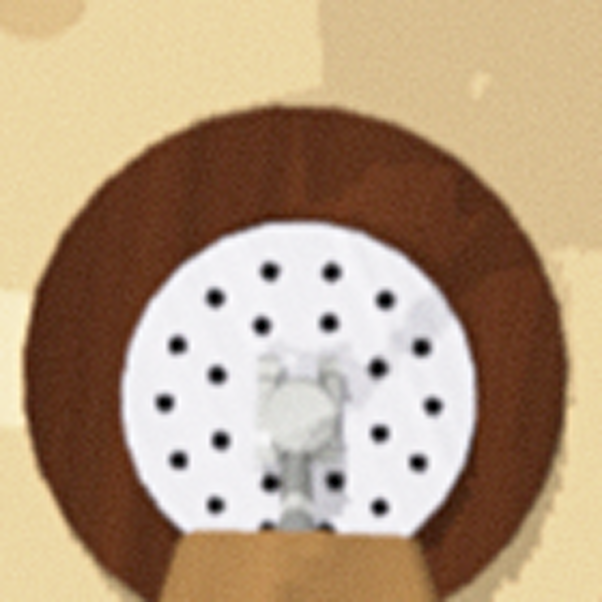

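Emit:
{"fn": "step_arm", "kwargs": {"plan": [[[0,0,0],[-0.002,0,0],220],[[0,0,0],[-0.005,0,0],220],[[0,0,0],[-0.008,0,0],220],[[0,0,0],[-0.012,0,0],220],[[0,0,0],[-0.016,0,0],220],[[0,0,0],[-0.021,0,0],220],[[0,0,0],[-0.027,0,0],220],[[0,0,0],[-0.033,0,0],220],[[0,0,0],[-0.038,0,0],220],[[0,0,0],[-0.038,0,0],220]]}}

```text
time: 26.9
position: [0.5296, 0.0322, 0.1839]
tool_rot: [3.138, -0.143, 0.0]
ft_force: [-0.2, -0.3, -0.9]
grip_width: 0.363
```

Run:
```python
from h import *
c,s,im=wl('w13')
```

```text
26.9 [0.52956992 0.03216592 0.18393284] yaw -0.0911114869419961 z [ 1.64510122e-04 -5.11234530e-04 -9.99999856e-01] [-0.20350565 -0.25666983 -0.85144177]
```

View pics/w13.png

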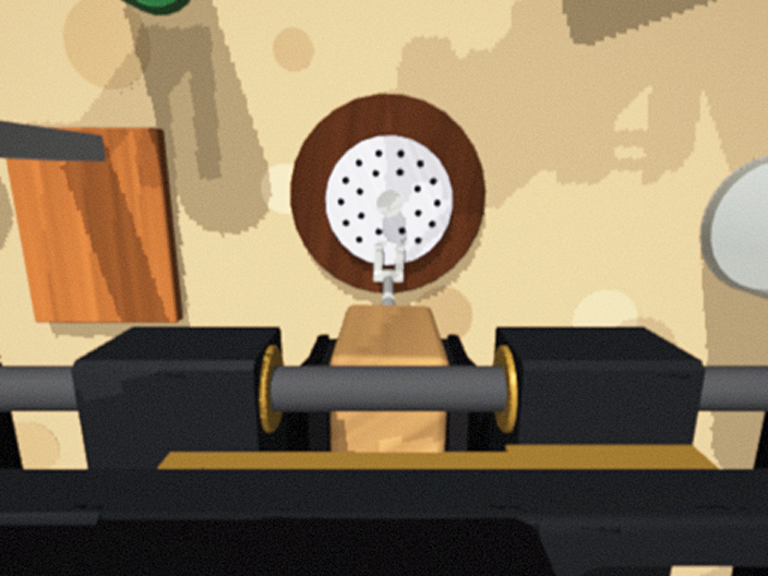

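Run:
```python
from h import *
import pickle
c,s,im=pickle.load(open('w3.pkl','rb'))
R=cv2.Rodrigues(s['tool_rot'])[0];p=np.array([.5706,.2238,.190])
for X,Y in [(219,200),(394,200),(217,390),(391,390),(62,200),(552,200),(220,50),(394,50)]:
    print(X,Y,(R.T@(onz(c,(X/6+205,Y/6+135),.165)-p)*1000).round(1))
```

```text
219 200 [38.9 -9.7 25. ]
394 200 [38.9  6.2 25. ]
217 390 [ 21.  -10.1  25. ]
391 390 [21.   6.2 25. ]
62 200 [ 38.9 -24.   25. ]
552 200 [38.9 20.7 25. ]
220 50 [52.4 -9.5 25. ]
394 50 [52.5  6.1 25. ]
```

Emit:
{"fn": "step_arm", "kwargs": {"plan": [[[0,0,0],[0,0,-0.01],220],[[0,0,0],[-0.005,0,-0.03],220],[[0,0,0],[-0.015,-0.02,-0.04],220],[[0,0,0],[-0.03,-0.06,-0.04],220],[[0,0,0],[-0.045,-0.105,-0.035],220],[[0,0,0],[-0.045,-0.15,-0.025],220],[[0,0,0],[-0.045,-0.18,-0.016],220],[[0,0,0],[-0.045,-0.1965,-0.016],220],[[0,0,0],[-0.045,-0.1965,-0.016],220],[[0,0,0],[-0.045,-0.1965,-0.016],220]]}}

```text
time: 28.2
position: [0.5028, 0.2317, 0.2003]
tool_rot: [3.138, -0.143, 0.001]
ft_force: [0.1, -0.2, -2.5]
grip_width: 0.365
```

Run:
```python
from h import *
c,s,im=wl('w14')
```

```text
28.2 [0.50276547 0.23172426 0.20029332] yaw -0.09125901184686064 z [ 5.24241322e-04 -6.69748910e-04 -9.99999638e-01] [ 0.07245119 -0.15081608 -2.52073687]
```

View pics/w14.png

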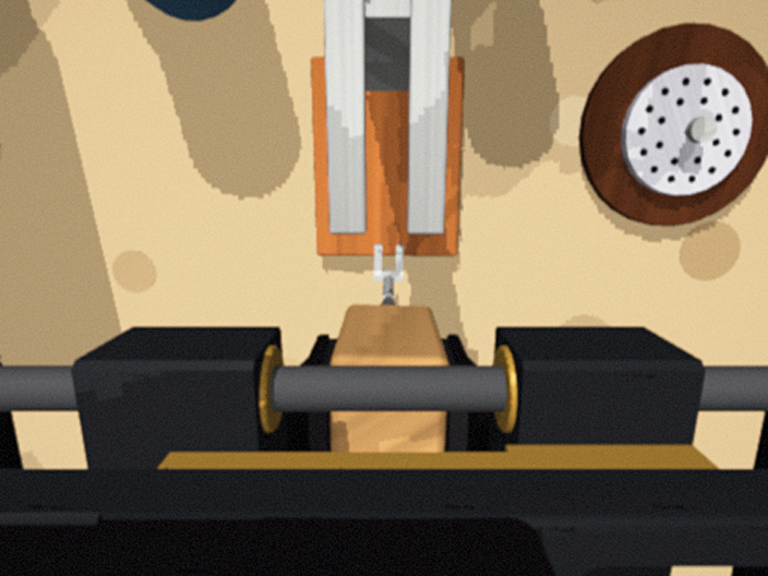

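Emit:
{"fn": "step_arm", "kwargs": {"plan": [[[0,0,0],[0.012,0,0],220],[[0,0,0],[0.028,0,0],220],[[0,0,0],[0.044,0,0],220],[[0,0,0],[0.058,0,0],220],[[0,0,0],[0.068,0,0],220],[[0,0,0],[0.068,0,0.003],220],[[0,0,0],[0.068,0,0.006],220],[[0,0,0],[0.068,0,0.008],220],[[0,0,0],[0.068,0,0.0095],220],[[0,0,0],[0.068,0,0.01],220]]}}

```text
time: 29.5
position: [0.5705, 0.2257, 0.1898]
tool_rot: [3.138, -0.143, 0.0]
ft_force: [-0.0, -0.2, -0.7]
grip_width: 0.367
```

Run:
```python
from h import *
c,s,im=wl('w15')
```

```text
29.5 [0.57053106 0.22574404 0.18981961] yaw -0.09104280840478196 z [ 9.19584268e-05 -2.71857970e-04 -9.99999959e-01] [-0.00723767 -0.23362223 -0.69544412]
```

View pics/w15.png

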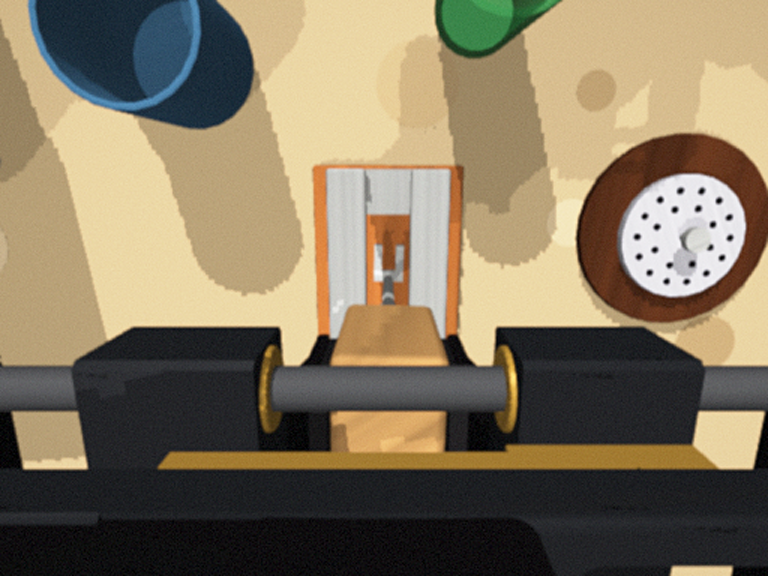

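Emit:
{"fn": "step_arm", "kwargs": {"plan": [[[0,0,0],[0,0,0.0003],220],[[0,0,0],[0,0,0.0003],220],[[0,0,0],[0,0,0.0003],140],[[0,0,0],[0,0,0.0003],120],[[0,0,0],[0,0,0.0003],90],[[0,0,0],[0,0,0.0003],40],[[0,0,0],[0,0,0.0003],0],[[0,0,0],[0,0,0.0003],0],[[0,0,0],[0,0,0.0003],0],[[0,0,0],[0,0,0.0003],0]], "squeeze": 10}}

```text
time: 30.8
position: [0.5707, 0.2258, 0.1895]
tool_rot: [3.138, -0.143, 0.0]
ft_force: [0.8, 0.0, -0.2]
grip_width: 0.99
```

Emit:
{"fn": "step_arm", "kwargs": {"plan": [[[0,0,0],[0,0,0],0],[[0,0,0],[0,0,0],0],[[0,0,0],[0,0,-0.005],0],[[0,0,0],[0,0,-0.02],0],[[0,0,0],[0,0,-0.045],0],[[0,0,0],[0,0,-0.075],0],[[0,0,0],[-0.02,0,-0.105],0],[[0,0,0],[-0.05,0,-0.135],0],[[0,0,0],[-0.075,0,-0.165],0],[[0,0,0],[-0.08,0,-0.17],0]]}}

```text
time: 32.05
position: [0.4904, 0.2349, 0.3633]
tool_rot: [-3.137, 0.14, -0.009]
ft_force: [0.3, -0.5, -1.2]
grip_width: 1.0
```

Run:
```python
from h import *
c,s,im=wl('w16')
save('s16',cv2.resize(ctrl.get_image('scene'),(768,576)))
save('t16',cv2.resize(ctrl.get_image('top')[90:290,140:400],(780,600)))
```

```text
32.05 [0.49035386 0.23488714 0.36325788] yaw -0.0889514375632788 z [ 5.98832291e-03  7.98304132e-04 -9.99981751e-01] [ 0.26015813 -0.45732326 -1.15575762]
```

View pics/w16.png

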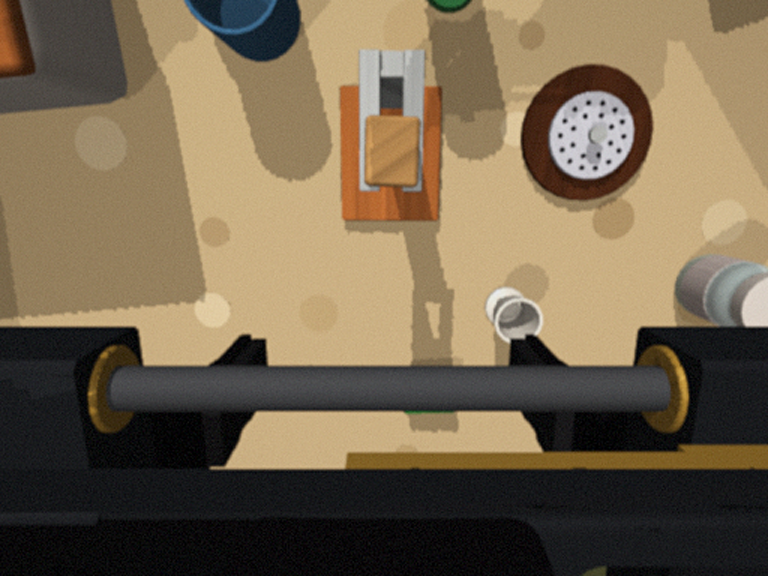

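View pics/s16.png

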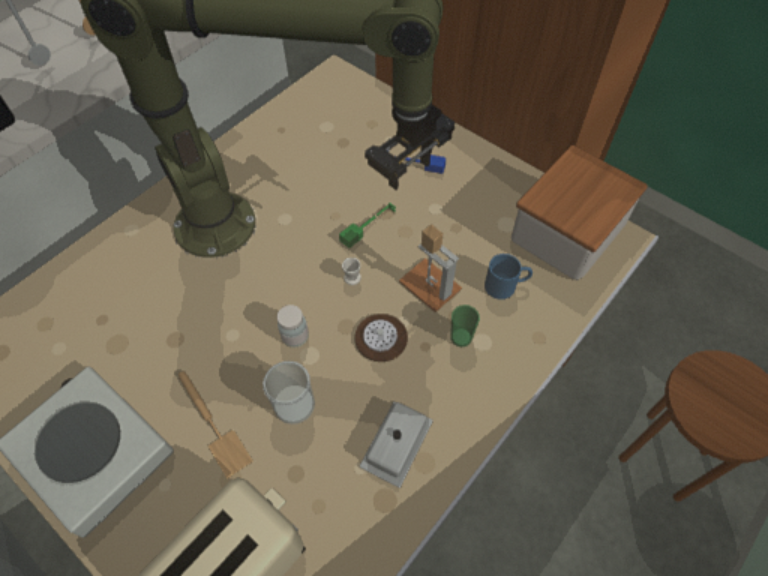

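The picker hangs square in its slot at (392,151) and is released. The drainer lies on the trivet, disc near (592,135) and trivet near (587,132), with its knob up. The other things look unmoved. I'll let the arm settle, then hand in.

Emit:
{"fn": "step_arm", "kwargs": {"plan": [[[0,0,0],[0,0,0],0],[[0,0,0],[0,0,0],0],[[0,0,0],[0,0,0],0],[[0,0,0],[0,0,0],0],[[0,0,0],[0,0,0],0],[[0,0,0],[0,0,0],0],[[0,0,0],[0,0,0],0],[[0,0,0],[0,0,0],0],[[0,0,0],[0,0,0],0],[[0,0,0],[0,0,0],0]]}}

```text
time: 33.45
position: [0.491, 0.233, 0.3595]
tool_rot: [3.138, -0.143, 0.0]
ft_force: [0.4, -0.6, -0.3]
grip_width: 0.998
```

Run:
```python
from h import *
print(ctrl.close_job())
```

```text
the job is handed in; nothing more can be done
None
```

The job is done and handed in at about 33.5 s of the 64 s; no verdict is reported.

**What I did:**
- I gripped the wooden-handled picker, slid it out of the stand and found its foot by touch: about 5 N on the counter, then about 3 N on the disc. The two contact heights agreed within about 0.3 mm.
- I passed the fork under the knob, lifted the drainer clear of the jar and set it on the trivet. Then I hung the picker back in its slot and opened the fingers.

**Last checks:**
- **Drainer:** the last pictures show it flat and knob up on the trivet, its middle an estimated 5–6 mm from the trivet's (24 mm allowed).
- **Picker:** it hangs square in the slot, about 2 mm from where it hung.
- **Robot and bystanders:** the gripper is clear above everything, and the other things look unmoved.
- **Forces:** the readings I saw put picker contact at about 5 N or less. They were taken only after each move, so I could not see peaks in between.

**What disagreed:**
- An early reading of the foot's length from a picture gave 143–148 mm below the handle, but touch gave about 139.6 mm. I used the touch value.
- The wrist camera also saw the jar rim about 2% larger than the given size and the picker about 0.8 mm off the jaws' centre line. I corrected for the second.

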